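# Line up the polishing wheels by size

### The job

Put the four felt polishing wheels away in order of size on the row of round cork pads, one wheel to each pad: the smallest on the pad next to the brass post, then larger and larger along the row, so that the largest is farthest from the post. Each wheel should end up lying flat and centred on its pad with its shank pointing up.

Things in the scene. Friction and masses are not known exactly. Their poses are not given: they have to be found in the camera images.
- wheel_32_center (a point): centre, half-way up (26 mm above its underside), of the smallest polishing wheel: a loose off-white felt disc 32 mm in diameter and 12 mm thick, lying flat on the bench, with a steel shank 10 mm in diameter standing 40 mm straight up from its middle (52 mm high in all; grip it by the shank, which is the same on all four); z axis up along the shank
- wheel_44_center (a point): centre, half-way up (26 mm above its underside), of the second smallest polishing wheel: a loose off-white felt disc 44 mm in diameter and 12 mm thick, lying flat on the bench, with a steel shank 10 mm in diameter standing 40 mm straight up from its middle (52 mm high in all; grip it by the shank, which is the same on all four); z axis up along the shank
- wheel_56_center (a point): centre, half-way up (26 mm above its underside), of the second largest polishing wheel: a loose off-white felt disc 56 mm in diameter and 12 mm thick, lying flat on the bench, with a steel shank 10 mm in diameter standing 40 mm straight up from its middle (52 mm high in all; grip it by the shank, which is the same on all four); z axis up along the shank
- wheel_68_center (a point): centre, half-way up (26 mm above its underside), of the largest polishing wheel: a loose off-white felt disc 68 mm in diameter and 12 mm thick, lying flat on the bench, with a steel shank 10 mm in diameter standing 40 mm straight up from its middle (52 mm high in all; grip it by the shank, which is the same on all four); z axis up along the shank
- pad_a: one of four alike round cork pads, 48 mm in diameter and 3 mm thick, fixed in a straight row about 78 mm apart on a wooden board (430 x 85 mm, 10 mm thick) that lies fixed on the bench; origin at the centre of the pad's underside, 10 mm above the bench, so its top is 13 mm above the bench. The letters say nothing about the order of the pads in the row
- pad_b: one of four alike round cork pads, 48 mm in diameter and 3 mm thick, fixed in a straight row about 78 mm apart on a wooden board (430 x 85 mm, 10 mm thick) that lies fixed on the bench; origin at the centre of the pad's underside, 10 mm above the bench, so its top is 13 mm above the bench. The letters say nothing about the order of the pads in the row
- pad_c: one of four alike round cork pads, 48 mm in diameter and 3 mm thick, fixed in a straight row about 78 mm apart on a wooden board (430 x 85 mm, 10 mm thick) that lies fixed on the bench; origin at the centre of the pad's underside, 10 mm above the bench, so its top is 13 mm above the bench. The letters say nothing about the order of the pads in the row
- pad_d: one of four alike round cork pads, 48 mm in diameter and 3 mm thick, fixed in a straight row about 78 mm apart on a wooden board (430 x 85 mm, 10 mm thick) that lies fixed on the bench; origin at the centre of the pad's underside, 10 mm above the bench, so its top is 13 mm above the bench. The letters say nothing about the order of the pads in the row
- post: upright turned brass post, 36 mm high, 26 mm across at the foot, fixed to the board at one end of the row, in line with the pads and about 75 mm beyond the end pad; origin at the centre of its underside, 10 mm above the bench. The other end of the board has only a flat dark screw cap
There are look-alikes about, which are no part of the job. What is shaped like the part that bears wheel_56_center but blue or purple is not meant.

How it is judged:
By the outcome, as a careful person would: the job done as asked, in the order asked, and still so for the second after the job is handed in, with the robot touching nothing.
It also fails if it takes over 99 s, if anything falls off the work surface, if the arm or the gripper's body presses on something with over 40 N, if the wrist force passes 120 N, or if a joint passes its speed limit or range.

### The arm

A 7-joint arm with a two-finger parallel gripper is mounted at the origin on the work surface. World frame = base frame: x ahead of the robot, y to its left, z up, the work surface at z = 0. Lengths are in m, angles in rad, forces in N, time in s.
With the tool pointing down it reaches from about 0.4 to 0.85 m from the base axis. Payload 4.5 kg.
Tool frame: the origin (TCP) lies midway between the tips of the shut fingers; the grasp point (between the pads) lies 19 mm behind it; z points along the fingers, y is the line along which they close (so a half turn about z gives the same grasp; the last joint's range is limited). The gripper opens to 85 mm and grips with 20 to 120 N. Pads are 22 mm wide; open, the fingers measure 114 mm over their backs; the gripper's body (76 mm by 85 mm) begins 54 mm behind the grasp point. The pads swing forward as they close: fully open they stand 13 mm farther back than shut.
Start: joints at [1.374, 0.689, -0.195, 1.565, 0.157, 0.902, -0.215], TCP at [0.143, -0.608, 0.231] pointing down, gripper open.
Joint ranges: [-3.01, 3.01], [-0.46, 2.08], [-1.47, 1.51], [0.13, 2.56], [-1, 4.14], [0.04, 2.09], [-2.66, 2.66]. Speed limits (rad/s): [2.57, 2.57, 3.14, 3.14, 3.14, 3.14, 3.14].

### API

Orientations are given as a unit quaternion [w, x, y, z].
In Python, from bench import telemetry, cams, env gives the robot as it stands.
- The arm moves only by the tool drive_tool, never from a script. Its argument "increments" is a list that holds one entry, the list of rows, each a list of 5 numbers: the shift along the tool's x, y, z in cm, then the turn about the tool's z in rad, then the opening, from -1 (shut) to 1 (fully open), so that 0 is half open. In form: [[[dx, dy, dz, twist, gripper], ...]]. A call has 1 to 8 rows; each row shifts and turns the commanded pose from where the row before left it, along the tool's axes as they then stand; what a row does not reach is not made up. A row lasts 1/8 s, in which the tool goes at most 62.5 mm and 10.7 degrees, less where a joint would pass 70% of its speed; a pose out of reach is approached as far as the arm can. A call is refused whole if a number of a shift passes 6.25 or a number of a turn 0.188, either way. A call with a gripper value outside its range is refused whole. The fingers move at their own pace and stop on an object; "force" is the grip in N (left out, the last holds). Time passes only in rows, so rows that do not move let the fingers close. It gives the time, the measured TCP pose, the force, the opening and the grip force at its end, in the units of the state.
- telemetry.get_state(): the state, without advancing time (a new reading comes with each control period).
- cams.camera(name): name is "scene" or "top" or "wrist"; returns a dict with "image" (400x640x3 uint8, red, green, blue), "fx", "fy", "cx", "cy" (pixels), "view" (4x4, takes a point from world to camera coordinates). Camera axes: x right, y up, looking along -z (the intrinsics and any distortion apply to the point x, -y, -z); pixel columns grow to the right and rows downward; lengths in m; the calibration is good to about 2 mm. A picture is of the moment at which its call begins. There is no depth.
- env.hand_in(): hands the job in; it is judged then, once.
The state is a dict: "t": time; "joint_positions": joint angles; "joint_vel": joint speeds; "tau": joint torques, N m; "eef_pos": TCP position; "orientation": TCP orientation; "ft_force": force on the tool from outside, world axes, zero at the start; "torque": the same for the moment, N m; "finger_gap": finger opening in m; "grasp_force": force on a finger pad.
Only numpy, scipy, OpenCV 4.12 (cv2) and the standard library are available. Lean on these libraries where they do the work, as an engineer would, in place of code of your own. Each camera call takes 0.05 s, during which the arm holds its last target. There are 200 camera calls.

## Working session

There is one attempt and no reset: what is moved stays moved. The work goes in short steps, Python scripts to look and compute and a tool call to move; the robot and the scene stay as the last step left them, time stands still between calls to the robot, and variables do not carry over. Pictures are saved under pics/ and viewed, at most 14 in all, crops included, and the job is handed in when it is done.

Besides the shell and the picture viewer there is one more tool, called after ">>>" by a JSON object that holds its "fn" and its "kwargs", one argument or row to a line. drive_tool: Moves the arm, as the interface text tells. Its arguments: {"type":"object","properties":{"increments":{"type":"array"},"force":{"type":"number"}},"required":["increments"]}

```bash
mkdir -p pics
cat > h.py <<'E'
import numpy as np, cv2
from bench import telemetry, cams, env
def snap(name, fn):
    c=cams.camera(name); cv2.imwrite('pics/'+fn, cv2.cvtColor(c['image'],cv2.COLOR_RGB2BGR))
    np.savez('pics/'+fn[:-4]+'.npz', **{k:np.array(v) for k,v in c.items()}); return c
E
python3 - <<'E'
from h import *
for n in ('top','scene'):
    c=snap(n,n+'1.png'); print(n,{k:v for k,v in c.items() if k!='image'})
print(telemetry.get_state())
E
```

```text
top {'fx': 399.27140951414214, 'fy': 399.27140951414214, 'cx': 325.48824697353746, 'cy': 203.3490988859938, 'view': array([[ 0.01791089, -0.99979102, -0.00985487,  0.1075714 ],
       [ 0.98080622,  0.01565503,  0.19435554, -0.54812354],
       [-0.19416064, -0.0131468 ,  0.98088165, -1.06295873],
       [ 0.        ,  0.        ,  0.        ,  1.        ]])}
scene {'fx': 395.0817382633855, 'fy': 395.0817382633855, 'cx': 315.5260052820006, 'cy': 195.3827498308918, 'view': array([[ 0.4857632 ,  0.87406462, -0.0067202 , -0.33670459],
       [-0.49385014,  0.28078555,  0.82296507,  0.21004364],
       [ 0.72121159, -0.39644737,  0.56805222, -1.4503308 ],
       [ 0.        ,  0.        ,  0.        ,  1.        ]])}
{'t': 0.1, 'joint_positions': array([ 1.37375618,  0.6899259 , -0.19448268,  1.56623918,  0.15731237,
        0.90249757, -0.21509904]), 'joint_vel': array([-0.00039061, -0.00186138, -0.00233007, -0.00304935, -0.00027455,
        0.00070503, -0.00086929]), 'tau': array([-2.36288055e-03, -5.40596688e+01, -1.27112512e+00, -1.58984613e+01,
        9.34185897e-03,  4.44580204e-03,  1.46682282e-05]), 'eef_pos': array([ 0.14279717, -0.60786992,  0.23054743]), 'orientation': array([-8.22395067e-04,  9.93342921e-01,  1.15191736e-01, -1.72301188e-04]), 'ft_force': array([-0.74121957,  0.60840451, -0.44925596]), 'torque': array([ 0.07382137,  0.01411513, -0.02247774]), 'grasp_force': 0.0, 'finger_gap': 0.0850890260453554}
```

View pics/top1.png

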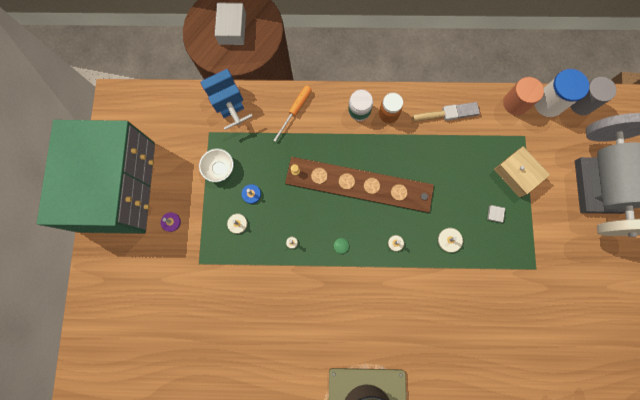

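View pics/scene1.png

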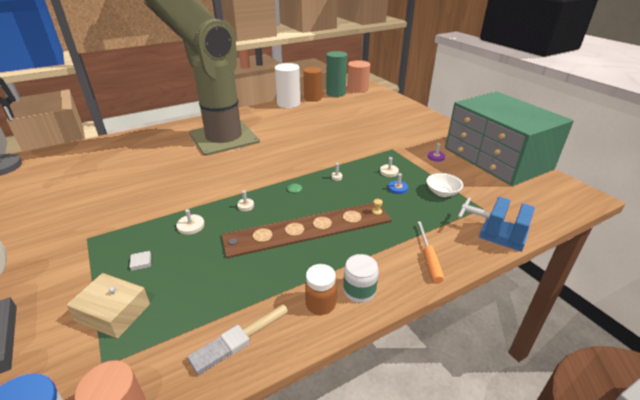

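Top view: white-wheel candidates at (292,243), (397,243), (237,224) and (450,240), from smallest to largest. The blue (251,194) and purple (171,222) ones are look-alikes. The post is at (295,170), with pads at (319,176), (347,181), (372,186) and (399,192); the screw cap is at (424,196). I'll confirm in an enlarged crop.

Run:
```python
from h import *
t=cv2.imread('pics/top1.png'); s=cv2.imread('pics/scene1.png')
def tile(im,pts,w=32,h=25,k=6):
    out=[]
    for i,(u,v) in enumerate(pts):
        c=cv2.resize(im[v-h//2:v-h//2+h,u-w//2:u-w//2+w],None,fx=k,fy=k,interpolation=cv2.INTER_CUBIC)
        for x in range(0,w,8): cv2.line(c,(x*k,0),(x*k,4),(0,0,255),1); cv2.putText(c,str(u-w//2+x),(x*k,12),0,.3,(0,255,255))
        for y in range(0,h,8): cv2.putText(c,str(v-h//2+y),(0,y*k+8),0,.3,(255,255,0))
        out.append(cv2.copyMakeBorder(c,0,2,0,2,cv2.BORDER_CONSTANT))
    return np.hstack(out)
a=tile(t,[(292,243),(397,243),(237,224),(450,240)])
b=tile(s,[(337,174),(245,202),(390,168),(190,222)])
c=tile(t,[(319,176),(347,181),(372,186),(399,192)])
d=tile(s,[(352,216),(322,223),(294,229),(262,235)])
o=np.vstack([a,b,c,d]); o=cv2.resize(o,(776,608*776//776)); o=cv2.resize(o,(760,596)); cv2.imwrite('pics/tile1.png',o)
```

```text
(no output)
```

View pics/tile1.png

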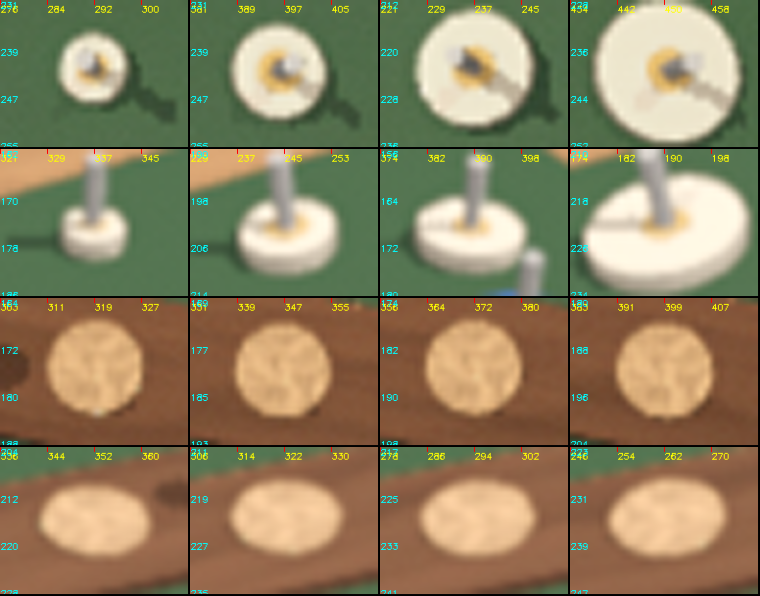

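```bash
cat >> h.py <<'E'
def P(c): 
    K=np.array([[c['fx'],0,c['cx']],[0,c['fy'],c['cy']],[0,0,1.]]); return K@np.diag([1,-1,-1.])@np.array(c['view'])[:3]
def tri(c1,p1,c2,p2):
    X=cv2.triangulatePoints(P(c1),P(c2),np.array(p1,float).reshape(2,1),np.array(p2,float).reshape(2,1)); return (X[:3]/X[3]).ravel()
def ray(c,p,z):  # point on the plane at height z
    V=np.array(c['view']); R=V[:3,:3]; o=-R.T@V[:3,3]
    d=R.T@np.array([(p[0]-c['cx'])/c['fx'],-(p[1]-c['cy'])/c['fy'],-1]); return o+d*(z-o[2])/d[2]
def proj(c,X):
    q=P(c)@np.append(X,1); return q[:2]/q[2]
E
python3 - <<'E'
from h import *
np.set_printoptions(precision=4,suppress=True)
t=np.load('pics/top1.npz'); s=np.load('pics/scene1.npz')
A=dict(p1=((319,175.7),(352,216.4)),p2=((346.7,181),(322.2,222.8)),p3=((371.7,185.9),(294.5,228.9)),p4=((399.1,192.1),(262.3,234.8)),
w32=((291.7,242.5),(337,174.3)),w44=((395.9,243),(245.3,202.4)),w56=((237.2,223.7),(390.3,168.3)),w68=((450.2,240.2),(190,222.3)))
for k,(a,b) in A.items(): print(k,tri(t,a,s,b),ray(t,a,.013 if k[0]=='p' else .012)[:2],ray(s,b,.013 if k[0]=='p' else .012)[:2])
c=snap('wrist','w1.png'); print({k:v for k,v in c.items() if k!='image'})
V=c['view'];print('cam pos',-V[:3,:3].T@V[:3,3])
E
```

```text
p1 [0.6378 0.1391 0.0127] [0.6371 0.138 ] [0.6385 0.1401]
p2 [0.6228 0.0574 0.013 ] [0.6222 0.0563] [0.6232 0.0586]
p3 [ 0.6092 -0.0156  0.0128] [ 0.6086 -0.0169] [ 0.6101 -0.0145]
p4 [ 0.5915 -0.0954  0.0137] [ 0.5912 -0.0965] [ 0.5912 -0.0942]
w32 [0.44   0.2135 0.0141] [0.4392 0.2118] [0.4378 0.2175]
w44 [ 0.4428 -0.0834  0.0155] [ 0.4428 -0.085 ] [ 0.4386 -0.0811]
w56 [0.4928 0.374  0.0147] [0.4907 0.3709] [0.4901 0.3818]
w68 [ 0.4533 -0.2384  0.0137] [ 0.4534 -0.2393] [ 0.4514 -0.2377]
{'fx': 300.55117581954187, 'fy': 300.55117581954187, 'cx': 322.0353727545532, 'cy': 201.21223076016366, 'view': array([[ 0.2278, -0.9737, -0.0021, -0.6236],
       [ 0.9377,  0.2199, -0.2689,  0.0345],
       [ 0.2623,  0.0593,  0.9632, -0.3792],
       [ 0.    ,  0.    ,  0.    ,  1.    ]])}
cam pos [ 0.2091 -0.5923  0.3732]
```

All four wheel sizes are clear in the crop, as are the pads: p1 is next to the post and p4 is farthest. The measured heights (pads about 13 mm, felt tops about 14 mm) agree with the text. I'll move above the largest wheel first.

>>> {"fn": "drive_tool", "kwargs": {
  "increments": [
    [[4.8, -3.6, 0, 0, -0.3], [4.8, -3.6, 0, 0, -0.3], [4.8, -3.6, 0, 0, -0.3], [4.8, -3.6, 0, 0, -0.3], [4.8, -3.6, 1, 0, -0.3], [4.8, -3.6, 2, 0, -0.3], [4.8, -3.6, 3, 0, -0.3], [4.8, -3.6, 3, 0, -0.3]]
  ],
  "force": 40
}}

```text
t: 1.15
eef_pos: [0.4464, -0.2458, 0.1449]
orientation: [0.0, 0.993, 0.115, 0.0]
ft_force: [0.8, 0.4, 0.3]
finger_gap: 0.03
grasp_force: 0.0
```

```bash
cat >> h.py <<'E'
from scipy.spatial.transform import Rotation as R
def go(X):
    s=telemetry.get_state(); q=s['orientation']; d=R.from_quat([q[1],q[2],q[3],q[0]]).inv().apply(np.array(X)-s['eef_pos'])*100
    print('t %.1f'%s['t'],'tcp',s['eef_pos'].round(4),'gap',round(s['finger_gap'],4),'tool cm',d.round(2),'q',q.round(3)); return d
E
python3 - <<'E'
from h import *
c=snap('wrist','w2.png'); go([.4533,-.2384,.14]); print(proj(c,[.4533,-.2384,.012]),proj(c,[.4533,-.2384,.052]))
E
```

```text
t 1.2 tcp [ 0.4519 -0.2357  0.1421] gap 0.0297 tool cm [0.07 0.3  0.2 ] q [-0.004  0.993  0.122  0.002]
[316.37750614 183.64366949] [315.49456862 194.12728069]
```

View pics/w2.png

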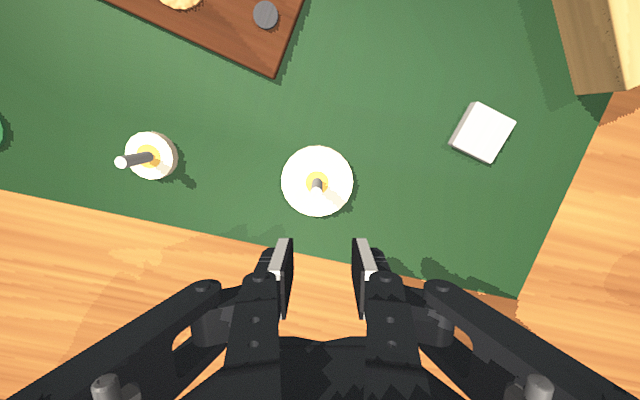

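Wrist view: the largest wheel has its disc centred at (317,181.5) and its shank base at (317,182). wheel_44 is at left (151,155), its tip at (121,162). The prediction of (316,184) agrees within about 2 px.

Run:
```python
from h import *
c=np.load('pics/w2.npz')
x=ray(c,(317,181.7),.012); print(x, 'w44',ray(c,(151,155.5),.012),ray(c,(121,162),.052))
go([x[0],x[1],.019])
```

```text
[ 0.45524249 -0.23855358  0.012     ] w44 [ 0.44453939 -0.08548142  0.012     ] [ 0.44393003 -0.08390238  0.052     ]
t 1.2 tcp [ 0.4519 -0.2357  0.1421] gap 0.0297 tool cm [ 0.21  0.44 12.3 ] q [-0.004  0.993  0.122  0.002]
```

>>> {"fn": "drive_tool", "kwargs": {
  "increments": [
    [[0.2, 0.2, 3, 0, -0.3], [0, 0, 3, 0, -0.3], [0, 0, 0, 0, -0.3], [0, 0, 0, 0, -0.3]]
  ]
}}

```text
t: 1.7
eef_pos: [0.4479, -0.2489, 0.0864]
orientation: [0.0, 0.993, 0.115, 0.0]
ft_force: [0.1, -1.6, -0.4]
finger_gap: 0.03
grasp_force: 0.0
```

Run:
```python
from h import *
go([.4552,-.2386,.019])
```

```text
t 1.7 tcp [ 0.4479 -0.2489  0.0864] gap 0.03 tool cm [ 0.94 -0.84  6.74] q [0.    0.993 0.115 0.   ]
```

>>> {"fn": "drive_tool", "kwargs": {
  "increments": [
    [[0.9, -0.8, 0, 0, -0.3], [0, 0, 2, 0, -0.3], [0, 0, 0, 0, -0.3]]
  ]
}}

```text
t: 2.08
eef_pos: [0.4549, -0.2378, 0.0657]
orientation: [-0.0, 0.993, 0.116, -0.0]
ft_force: [-1.1, -0.3, -0.2]
finger_gap: 0.0296
grasp_force: 0.0
```

Run:
```python
from h import *
c=snap('wrist','w3.png'); go([.4552,-.2386,.019])
im=cv2.imread('pics/w3.png')[100:400,170:470]; cv2.imwrite('pics/w3c.png',cv2.resize(im,None,fx=2,fy=2))
print(proj(c,[.4552,-.2386,.012]),proj(c,[.4552,-.2386,.052]))
```

```text
t 2.1 tcp [ 0.4549 -0.2382  0.0661] gap 0.0301 tool cm [0.02 0.05 4.71] q [-0.     0.993  0.116  0.   ]
[323.93579708 219.55618267] [324.29360548 242.88409851]
```

View pics/w3c.png

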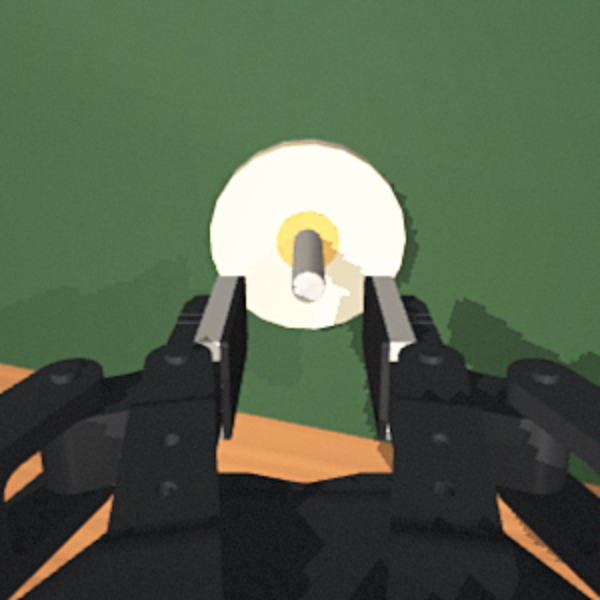

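The shank tip at (324,243.5) and disc centre at (324,218) match the prediction, and the shank lies between the fingers. I'll descend and grip.

>>> {"fn": "drive_tool", "kwargs": {
  "increments": [
    [[0, 0, 2.3, 0, -0.3], [0, 0, 2.3, 0, -0.3], [0, 0, 0, 0, -0.3], [0, 0, 0, 0, -1], [0, 0, 0, 0, -1], [0, 0, 0, 0, -1], [0, 0, 0, 0, -1]]
  ],
  "force": 40
}}

```text
t: 3.0
eef_pos: [0.4553, -0.2391, 0.0208]
orientation: [0.001, 0.993, 0.115, 0.001]
ft_force: [0.2, -0.1, 7.0]
finger_gap: 0.0085
grasp_force: 39.6
```

>>> {"fn": "drive_tool", "kwargs": {
  "increments": [
    [[0, 0, -2, 0, -1], [0, 0, -4, 0, -1], [1.5, -1, -3, 0, -1], [3.8, -2.5, 0, 0, -1], [3.8, -2.5, 0, 0, -1], [3.8, -2.5, 0, 0, -1], [3.6, -2.4, 0, 0, -1], [0, 0, 0, 0, -1]]
  ]
}}

```text
t: 4.0
eef_pos: [0.5931, -0.0897, 0.11]
orientation: [-0.001, 0.993, 0.118, 0.002]
ft_force: [-0.6, -0.2, -0.8]
finger_gap: 0.0084
grasp_force: 39.1
```

>>> {"fn": "drive_tool", "kwargs": {
  "increments": [
    [[0, 0, 0, 0, -1], [0, 0, 0, 0, -1]]
  ]
}}

```text
t: 4.25
eef_pos: [0.589, -0.0967, 0.1097]
orientation: [0.001, 0.993, 0.114, -0.001]
ft_force: [-0.3, 0.0, -0.8]
finger_gap: 0.0086
grasp_force: 39.1
```

Run:
```python
from h import *
c=snap('wrist','w4.png'); go([.5915,-.0954,.05])
for k,p in dict(p1=[.6378,.1391],p2=[.6228,.0574],p3=[.6092,-.0156],p4=[.5915,-.0954]).items(): print(k,proj(c,p+[.013]))
```

```text
t 4.3 tcp [ 0.5892 -0.0965  0.1097] gap 0.0084 tool cm [ 0.26 -0.06  5.97] q [ 0.     0.993  0.114 -0.001]
p1 [25.7172728 71.268024 ]
p2 [136.63791748 117.78502821]
p3 [228.65782478 156.63354806]
p4 [321.6127573  199.43871051]
```

View pics/w4.png

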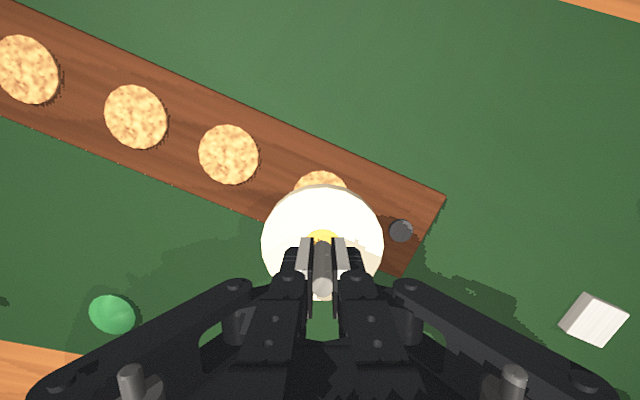

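The wheel hangs level in the grip at (322,240). p3 is at (228.5,154.5), p2 at (136,116.5), p1 at (27,69), and p4 shows only its far edge at (320,171). I'll fit the pad outlines on the z=13 mm plane.

Run:
```python
from h import *
from scipy.optimize import least_squares
for f,boxes in (('w4',[(0,25,70,115),(95,75,180,160),(190,115,270,195),(285,160,360,190)]),('top1',[(307,164,332,188),(334,169,359,193),(360,174,385,198),(387,180,412,204)])):
    c=np.load(f'pics/{f}.npz'); hsv=cv2.cvtColor(c['image'],cv2.COLOR_RGB2HSV)
    m=((hsv[...,2]>150)&(hsv[...,1]>60)&(hsv[...,0]<25)).astype(np.uint8)
    m=cv2.morphologyEx(m,cv2.MORPH_CLOSE,np.ones((3,3)))
    for b in boxes:
        s=m[b[1]:b[3],b[0]:b[2]]; k=max(cv2.findContours(s,0,cv2.CHAIN_APPROX_NONE)[0],key=cv2.contourArea)[:,0]+[b[0],b[1]]
        if f=='w4' and b[0]==285: k=k[(k[:,1]<182)]
        q=np.array([ray(c,p,.013)[:2] for p in k if p[0]>1])
        r=least_squares(lambda a:np.hypot(*(q-a[:2]).T)-a[2] if not(f=='w4' and b[0]==285) else np.hypot(*(q-a[:2]).T)-.0236,[*q.mean(0),.024],loss='soft_l1',f_scale=.001)
        print(f,r.x.round(4),len(q))
```

```text
w4 [0.6401 0.1385 0.0244] 210
w4 [0.6257 0.056  0.0278] 425
w4 [ 0.6151 -0.0167  0.0293] 383
w4 [ 0.595  -0.0843  0.024 ] 117
top1 [0.6393 0.1389 0.0235] 45
top1 [0.6234 0.0576 0.0233] 45
top1 [ 0.6108 -0.0159  0.0234] 46
top1 [ 0.5924 -0.0955  0.0233] 45
```

Run:
```python
from h import *
c=np.load('pics/w4.npz')
for d in (-.002,0,.002):
    q=[.5892+d*.97,-.0965+d*.23]; print(d,proj(c,q+[.1009]),proj(c,[q[0]+.034*.9735,q[1]+.034*.2288,.1009]))
print('p3',ray(c,(228.5,154.5),.013),ray(c,(136,116.5),.013),'p4?',ray(c,(320.5,171),.013)-[.024*.97,.024*.22,0])
go([.5924,-.0955,.034])
```

```text
-0.002 [322.50095754 249.78923202] [322.30216319 189.37767764]
0 [322.48270352 246.43352473] [322.28213467 185.61273072]
0.002 [322.46432921 243.05570469] [322.26196631 181.82149734]
p3 [ 0.61084546 -0.01523619  0.013     ] [0.62364949 0.05793566 0.013     ] p4? [ 0.59112163 -0.09447149  0.013     ]
t 4.3 tcp [ 0.5892 -0.0965  0.1097] gap 0.0084 tool cm [ 0.34 -0.03  7.57] q [ 0.     0.993  0.114 -0.001]
```

>>> {"fn": "drive_tool", "kwargs": {
  "increments": [
    [[0.3, 0, 2, 0, -1], [0, 0, 3, 0, -1], [0, 0, 1.5, 0, -1], [0, 0, 0.5, 0, -1], [0, 0, 0, 0, -1], [0, 0, 0, 0, -1]]
  ]
}}

```text
t: 5.05
eef_pos: [0.5939, -0.0943, 0.0404]
orientation: [0.0, 0.993, 0.115, 0.001]
ft_force: [0.7, -0.7, -0.9]
finger_gap: 0.0085
grasp_force: 39.1
```

Run:
```python
from h import *
go([.592,-.095,.0338]); print(telemetry.get_state()['ft_force'])
```

```text
t 5.0 tcp [ 0.5939 -0.0943  0.0404] gap 0.0085 tool cm [-0.2   0.02  0.66] q [0.    0.993 0.115 0.001]
[ 0.67047725 -0.68498783 -0.9034936 ]
```

>>> {"fn": "drive_tool", "kwargs": {
  "increments": [
    [[-0.2, 0, 0.3, 0, -1], [0, 0, 0.2, 0, -1], [0, 0, 0.1, 0, -1], [0, 0, 0, 0, -1], [0, 0, 0, 0, -1]]
  ]
}}

```text
t: 5.68
eef_pos: [0.5911, -0.0946, 0.0339]
orientation: [0.0, 0.993, 0.115, -0.0]
ft_force: [-1.6, 0.1, 3.2]
finger_gap: 0.0083
grasp_force: 39.6
```

Run:
```python
from h import *
go([.592,-.095,.0338]); print(telemetry.get_state()['ft_force'])
```

```text
t 5.7 tcp [ 0.5911 -0.0946  0.0339] gap 0.0083 tool cm [0.08 0.06 0.01] q [ 0.     0.993  0.115 -0.   ]
[-1.57045397  0.12550229  3.21008449]
```

>>> {"fn": "drive_tool", "kwargs": {
  "increments": [
    [[0, 0, 0, 0, -0.3], [0, 0, 0, 0, -0.3], [0, 0, 0, 0, -0.3], [0, 0, -4, 0, -0.3], [0, 0, -5, 0, -0.3], [0, 0, 0, 0, -0.3], [0, 0, 0, 0, -0.3]]
  ]
}}

```text
t: 6.55
eef_pos: [0.5909, -0.0946, 0.1234]
orientation: [-0.0, 0.993, 0.115, -0.0]
ft_force: [-0.8, -0.6, 0.3]
finger_gap: 0.0299
grasp_force: 0.0
```

Run:
```python
from h import *
c=snap('wrist','w5.png'); go([.5924,-.095,.0338])
print(proj(c,[.592,-.095,.025]),proj(c,[.592,-.095,.065]))
go([.4443,-.0850,.1])
```

```text
t 6.6 tcp [ 0.5903 -0.0945  0.1227] gap 0.0297 tool cm [0.2  0.1  8.89] q [-0.     0.993  0.115 -0.001]
[323.32579375 200.96601385] [323.53408535 216.20570931]
t 6.6 tcp [ 0.5903 -0.0945  0.1227] gap 0.0297 tool cm [-14.    -4.27   2.3 ] q [-0.     0.993  0.115 -0.001]
```

View pics/w5.png

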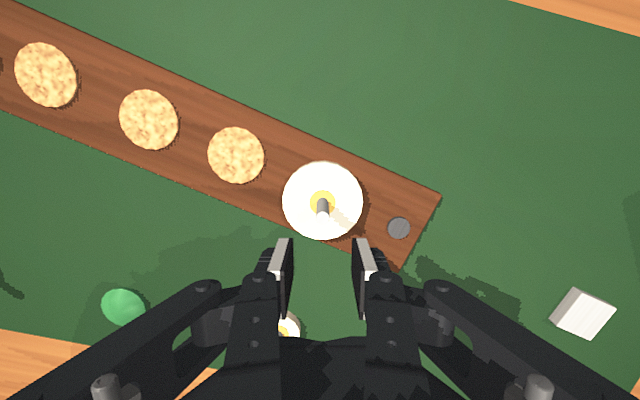

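The largest wheel lies flat at (322.5,200.5), against (323,201) predicted for the p4 centre, so it is centred within about 1 mm. Next is wheel_44.

>>> {"fn": "drive_tool", "kwargs": {
  "increments": [
    [[-3.5, -1.1, 0, 0, -0.3], [-3.5, -1.1, 0, 0, -0.3], [-3.5, -1.1, 1, 0, -0.3], [-3.5, -1, 1.5, 0, -0.3], [0, 0, 0, 0, -0.3], [0, 0, 0, 0, -0.3], [0, 0, 0, 0, -0.3]]
  ]
}}

```text
t: 7.48
eef_pos: [0.4466, -0.0848, 0.0985]
orientation: [0.0, 0.993, 0.115, 0.001]
ft_force: [0.2, -0.6, -0.4]
finger_gap: 0.0297
grasp_force: 0.0
```

Run:
```python
from h import *
c=snap('wrist','w6.png'); go([.4443,-.085,.0208])
x=np.array([.4443,-.085,.012]); print(proj(c,x),proj(c,x+[0,0,.04]))
g=c['image'].astype(int); m=((g.min(2)>190)).astype(np.uint8); 
u,v=proj(c,x).round().astype(int); b=m[v-60:v+70,u-60:u+60]
k=max(cv2.findContours(b,0,cv2.CHAIN_APPROX_NONE)[0],key=cv2.contourArea); e,r=cv2.minEnclosingCircle(k); e=(e[0]+u-60,e[1]+v-60); print('disc',e,r,ray(c,e,.012))
```

```text
t 7.5 tcp [ 0.4464 -0.0848  0.0986] gap 0.03 tool cm [-0.22 -0.03  7.78] q [0.    0.993 0.115 0.001]
[322.10697377 209.12494973] [322.12387479 226.60935313]
disc (np.float64(319.40839767456055), np.float64(208.04961776733398)) 27.48502540588379 [ 0.44468222 -0.08270211  0.012     ]
```

>>> {"fn": "drive_tool", "kwargs": {
  "increments": [
    [[-0.15, -0.2, 2.5, 0, -0.3], [0, 0, 3, 0, -0.3], [0, 0, 1.7, 0, -0.3], [0, 0, 0.5, 0, -0.3], [0, 0, 0, 0, -0.3], [0, 0, 0, 0, -1], [0, 0, 0, 0, -1], [0, 0, 0, 0, -1]]
  ]
}}

```text
t: 8.52
eef_pos: [0.4451, -0.0836, 0.0234]
orientation: [-0.0, 0.993, 0.115, -0.001]
ft_force: [0.7, 0.8, 1.1]
finger_gap: 0.0088
grasp_force: 39.1
```

Run:
```python
from h import *
s=telemetry.get_state(); print(s['ft_force'],s['grasp_force']); d=go([.6234,.0576,.0338])
```

```text
[0.70425596 0.78607815 1.11379592] 39.127798676490784
t 8.5 tcp [ 0.4451 -0.0836  0.0234] gap 0.0088 tool cm [20.58 -9.67 -1.08] q [-0.     0.993  0.115 -0.001]
```

>>> {"fn": "drive_tool", "kwargs": {
  "increments": [
    [[0, 0, -3, 0, -1], [0, 0, -3, 0, -1], [3, -1.5, -2, 0, -1], [4, -1.9, 0, 0, -1], [4, -1.9, 0, 0, -1], [4, -1.9, 0, 0, -1], [4, -1.9, 0, 0, -1], [1.6, -0.6, 0, 0, -1]]
  ]
}}

```text
t: 9.52
eef_pos: [0.6253, 0.0613, 0.1027]
orientation: [-0.001, 0.993, 0.117, -0.001]
ft_force: [0.2, -0.6, -0.3]
finger_gap: 0.0084
grasp_force: 39.1
```

>>> {"fn": "drive_tool", "kwargs": {
  "increments": [
    [[0, 0, 0, 0, -1], [0, 0, 0, 0, -1], [0, 0, 0, 0, -1]]
  ]
}}

```text
t: 9.9
eef_pos: [0.6225, 0.0566, 0.1026]
orientation: [-0.0, 0.993, 0.114, -0.002]
ft_force: [-0.0, -1.3, -0.0]
finger_gap: 0.0084
grasp_force: 39.1
```

Run:
```python
from h import *
d=go([.6234,.0576,.0364])
```

```text
t 9.9 tcp [0.6225 0.0566 0.1026] gap 0.0084 tool cm [ 0.14 -0.07  6.62] q [-0.     0.993  0.114 -0.002]
```

>>> {"fn": "drive_tool", "kwargs": {
  "increments": [
    [[0.1, -0.1, 2, 0, -1], [0, 0, 2.5, 0, -1], [0, 0, 1.2, 0, -1], [0, 0, 0.3, 0, -1], [0, 0, 0, 0, -1], [0, 0, 0, 0, -1], [0, 0, 0, 0, -1]]
  ]
}}

```text
t: 10.78
eef_pos: [0.6246, 0.0593, 0.0433]
orientation: [-0.0, 0.993, 0.115, -0.001]
ft_force: [0.4, 0.8, 0.7]
finger_gap: 0.0087
grasp_force: 39.1
```

Run:
```python
from h import *
d=go([.6234,.0576,.0364])
```

```text
t 10.8 tcp [0.6246 0.0593 0.0433] gap 0.0087 tool cm [-0.15  0.14  0.69] q [-0.     0.993  0.115 -0.001]
```

>>> {"fn": "drive_tool", "kwargs": {
  "increments": [
    [[-0.15, 0.1, 0.3, 0, -1], [0, 0, 0.2, 0, -1], [0, 0, 0.1, 0, -1], [0, 0, 0, 0, -1], [0, 0, 0, 0, -1], [0, 0, 0, 0, -1]]
  ]
}}

```text
t: 11.52
eef_pos: [0.6228, 0.0579, 0.0366]
orientation: [-0.0, 0.993, 0.115, -0.002]
ft_force: [-0.4, -0.2, -0.5]
finger_gap: 0.0086
grasp_force: 39.1
```

Run:
```python
from h import *
d=go([.6234,.0576,.0364])
```

```text
t 11.5 tcp [0.6228 0.0579 0.0366] gap 0.0086 tool cm [0.05 0.04 0.02] q [-0.     0.993  0.115 -0.002]
```

>>> {"fn": "drive_tool", "kwargs": {
  "increments": [
    [[0, 0, 0.1, 0, -1], [0, 0, 0, 0, -1], [0, 0, 0, 0, -0.3], [0, 0, 0, 0, -0.3], [0, 0, 0, 0, -0.3], [0, 0, -4, 0, -0.3], [0, 0, -5, 0, -0.3], [0, 0, 0, 0, -0.3]]
  ]
}}

```text
t: 12.52
eef_pos: [0.6263, 0.0581, 0.1296]
orientation: [-0.001, 0.993, 0.115, 0.003]
ft_force: [0.2, -0.3, -0.3]
finger_gap: 0.0297
grasp_force: 0.0
```

Run:
```python
from h import *
c=snap('wrist','w7.png'); go([.4937,.3745,.1])
print(proj(c,[.6234,.0576,.013]),proj(c,[.6234,.0576,.025]),proj(c,[.6234,.0576,.065]))
im=c['image'][90:330,170:490,::-1]; cv2.imwrite('pics/w7c.png',cv2.resize(im,None,fx=2,fy=2))
```

```text
t 12.6 tcp [0.6244 0.058  0.1274] gap 0.0302 tool cm [ -5.5  -33.8    2.76] q [-0.001  0.993  0.115  0.   ]
[322.43753626 200.47979497] [322.44267739 204.14164278] [322.4637432  219.14609826]
```

View pics/w7c.png

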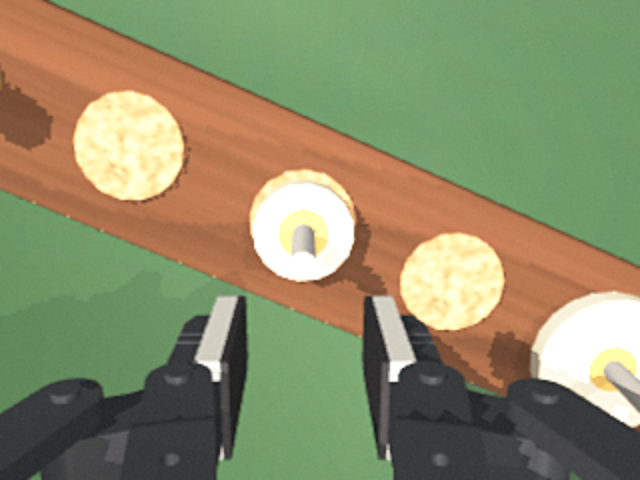

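wheel_44 sits on p2, its disc centre at (321,205.5) against (322,204) predicted, so it is centred within about 1–2 mm. Next is wheel_56, the white one at (237,224) in the top view rather than the blue or purple ones.

>>> {"fn": "drive_tool", "kwargs": {
  "increments": [
    [[-0.8, -4.8, 0, 0, -0.3], [-0.8, -4.8, 0, 0, -0.3], [-0.8, -4.8, 0, 0, -0.3], [-0.8, -4.8, 0, 0, -0.3], [-0.8, -4.8, 0, 0, -0.3], [-0.8, -4.8, 0, 0, -0.3], [-0.7, -4.8, 0, 0, -0.3], [0, 0, 0, 0, -0.3]]
  ]
}}

```text
t: 13.58
eef_pos: [0.4883, 0.378, 0.1246]
orientation: [-0.002, 0.993, 0.12, -0.003]
ft_force: [-0.8, -0.5, 0.7]
finger_gap: 0.0299
grasp_force: 0.0
```

>>> {"fn": "drive_tool", "kwargs": {
  "increments": [
    [[0, 0, 0, 0, -0.3], [0, 0, 0, 0, -0.3], [0, 0, 0, 0, -0.3]]
  ]
}}

```text
t: 13.95
eef_pos: [0.4935, 0.3708, 0.1261]
orientation: [-0.0, 0.993, 0.114, -0.002]
ft_force: [-0.1, -0.3, -0.3]
finger_gap: 0.0298
grasp_force: 0.0
```

Run:
```python
from h import *
c=snap('wrist','w8.png'); go([.4937,.3745,.0225])
x=np.array([.4937,.3745,.012]); print(proj(c,x),proj(c,x+[0,0,.04]))
```

```text
t 14.0 tcp [0.4933 0.3712 0.1261] gap 0.03 tool cm [ 0.14 -0.31 10.36] q [-0.     0.993  0.114 -0.002]
[318.56959241 195.75130844] [317.93888357 209.24885966]
```

View pics/w8.png

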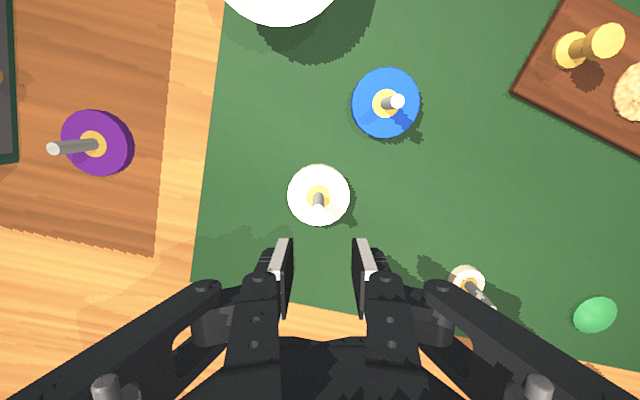

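The white wheel_56 is at (318.5,195), as predicted; the blue one at (386,103) and the purple at (97,143) are the look-alikes. I'll descend.

>>> {"fn": "drive_tool", "kwargs": {
  "increments": [
    [[0.2, -0.3, 3, 0, -0.3], [0, 0, 3, 0, -0.3], [0, 0, 0, 0, -0.3], [0, 0, 0, 0, -0.3]]
  ]
}}

```text
t: 14.5
eef_pos: [0.4945, 0.3758, 0.0671]
orientation: [-0.001, 0.993, 0.115, -0.001]
ft_force: [0.4, -0.2, 0.9]
finger_gap: 0.0299
grasp_force: 0.0
```

Run:
```python
from h import *
go([.4938,.3745,.0225])
```

```text
t 14.5 tcp [0.4945 0.3758 0.0671] gap 0.0299 tool cm [-0.09  0.12  4.46] q [-0.001  0.993  0.115 -0.001]
```

>>> {"fn": "drive_tool", "kwargs": {
  "increments": [
    [[-0.05, 0.1, 2, 0, -0.3], [0, 0, 2, 0, -0.3], [0, 0, 0.4, 0, -0.3], [0, 0, 0, 0, -0.3], [0, 0, 0, 0, -1], [0, 0, 0, 0, -1], [0, 0, 0, 0, -1], [0, 0, 0, 0, -1]]
  ]
}}

```text
t: 15.5
eef_pos: [0.4939, 0.3752, 0.0229]
orientation: [-0.001, 0.993, 0.115, -0.001]
ft_force: [1.2, -0.5, 4.7]
finger_gap: 0.0085
grasp_force: 39.5
```

Run:
```python
from h import *
go([.6108,-.0158,.0358])
```

```text
t 15.5 tcp [0.4939 0.3752 0.0229] gap 0.0085 tool cm [ 2.44 40.73 -1.38] q [-0.001  0.993  0.115 -0.001]
```

>>> {"fn": "drive_tool", "kwargs": {
  "increments": [
    [[0, 0, -4, 0, -1], [0, 0, -4, 0, -1], [0.2, 3, -3.5, 0, -1], [0.3, 4.7, 0, 0, -1], [0.3, 4.7, 0, 0, -1], [0.3, 4.7, 0, 0, -1], [0.3, 4.7, 0, 0, -1], [0.3, 4.7, 0, 0, -1]]
  ]
}}

```text
t: 16.5
eef_pos: [0.5708, 0.1189, 0.1365]
orientation: [-0.0, 0.993, 0.115, -0.002]
ft_force: [1.2, -0.2, -0.8]
finger_gap: 0.0085
grasp_force: 39.1
```

>>> {"fn": "drive_tool", "kwargs": {
  "increments": [
    [[0.2, 4.7, 0, 0, -1], [0.2, 4.7, 0, 0, -1], [0.3, 4.8, 0, 0, -1], [0, 0, 0, 0, -1], [0, 0, 0, 0, -1], [0, 0, 0, 0, -1]]
  ]
}}

```text
t: 17.25
eef_pos: [0.6097, -0.0139, 0.1364]
orientation: [-0.001, 0.993, 0.116, -0.002]
ft_force: [0.5, 1.0, -0.5]
finger_gap: 0.0081
grasp_force: 39.1
```

Run:
```python
from h import *
go([.6110,-.0156,.0359])
```

```text
t 17.2 tcp [ 0.6097 -0.0139  0.1364] gap 0.0081 tool cm [ 0.12  0.22 10.05] q [-0.001  0.993  0.116 -0.002]
```

>>> {"fn": "drive_tool", "kwargs": {
  "increments": [
    [[0.1, 0.2, 3, 0, -1], [0, 0, 3, 0, -1], [0, 0, 2.5, 0, -1], [0, 0, 0.7, 0, -1], [0, 0, 0, 0, -1], [0, 0, 0, 0, -1], [0, 0, 0, 0, -1]]
  ]
}}

```text
t: 18.12
eef_pos: [0.612, -0.0177, 0.0456]
orientation: [-0.0, 0.993, 0.115, -0.001]
ft_force: [-0.4, -1.0, -1.6]
finger_gap: 0.0086
grasp_force: 39.1
```

Run:
```python
from h import *
go([.6110,-.0156,.0359])
```

```text
t 18.1 tcp [ 0.612  -0.0177  0.0456] gap 0.0086 tool cm [-0.05 -0.23  0.97] q [-0.     0.993  0.115 -0.001]
```

>>> {"fn": "drive_tool", "kwargs": {
  "increments": [
    [[-0.05, -0.2, 0.4, 0, -1], [0, 0, 0.3, 0, -1], [0, 0, 0.2, 0, -1], [0, 0, 0, 0, -1], [0, 0, 0, 0, -1], [0, 0, 0, 0, -1]]
  ]
}}

```text
t: 18.88
eef_pos: [0.6101, -0.0158, 0.0359]
orientation: [-0.001, 0.993, 0.115, -0.002]
ft_force: [-2.8, 0.5, 6.5]
finger_gap: 0.0086
grasp_force: 39.6
```

Run:
```python
from h import *
go([.6110,-.0156,.0359])
```

```text
t 18.9 tcp [ 0.6101 -0.0158  0.0359] gap 0.0086 tool cm [ 0.09 -0.   -0.  ] q [-0.001  0.993  0.115 -0.002]
```

In contact with the pad (6 N). I'll release, rise, and head for the smallest wheel.

>>> {"fn": "drive_tool", "kwargs": {
  "increments": [
    [[0, 0, 0, 0, -0.3], [0, 0, 0, 0, -0.3], [0, 0, 0, 0, -0.3], [0, 0, -4, 0, -0.3], [0, 0, -5, 0, -0.3], [0, 0, 0, 0, -0.3], [0, 0, 0, 0, -0.3]]
  ]
}}

```text
t: 19.75
eef_pos: [0.6103, -0.016, 0.1253]
orientation: [-0.0, 0.993, 0.115, -0.002]
ft_force: [0.9, -0.6, -0.2]
finger_gap: 0.03
grasp_force: 0.0
```

Run:
```python
from h import *
c=snap('wrist','w9.png'); go([.441,.2135,.11])
print(proj(c,[.6110,-.0156,.025]),proj(c,[.611,-.0156,.065]))
im=c['image'][90:330,170:490,::-1]; cv2.imwrite('pics/w9c.png',cv2.resize(im,None,fx=2,fy=2))
```

```text
t 19.8 tcp [ 0.6098 -0.016   0.1246] gap 0.0297 tool cm [-11.17 -26.2    1.56] q [-0.001  0.993  0.115 -0.003]
[322.41504751 200.22947106] [322.38414287 215.37972067]
```

View pics/w9c.png

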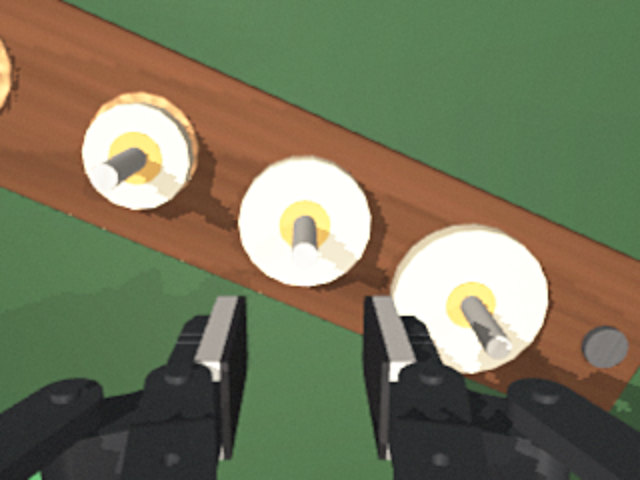

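wheel_56 is centred on p3 at (322.5,200.5), against (322.4,200.2) predicted. Now to wheel_32.

>>> {"fn": "drive_tool", "kwargs": {
  "increments": [
    [[-1.9, -4.3, 0, 0, -0.3], [-1.9, -4.4, 0, 0, -0.3], [-1.9, -4.4, 0, 0, -0.3], [-1.9, -4.4, 0, 0, -0.3], [-1.8, -4.4, 0, 0, -0.3], [-1.8, -4.3, 1, 0, -0.3], [0, 0, 0, 0, -0.3], [0, 0, 0, 0, -0.3]]
  ]
}}

```text
t: 20.8
eef_pos: [0.4415, 0.2127, 0.1155]
orientation: [0.0, 0.993, 0.115, -0.002]
ft_force: [0.8, -0.2, 0.3]
finger_gap: 0.0299
grasp_force: 0.0
```

>>> {"fn": "drive_tool", "kwargs": {
  "increments": [
    [[0, 0, 0, 0, -0.3], [0, 0, 0, 0, -0.3]]
  ]
}}

```text
t: 21.05
eef_pos: [0.4424, 0.2123, 0.1163]
orientation: [-0.0, 0.993, 0.114, -0.001]
ft_force: [0.0, 0.3, -0.1]
finger_gap: 0.03
grasp_force: 0.0
```

Run:
```python
from h import *
c=snap('wrist','w10.png')
x=np.array([.441,.2135,.012]); print(proj(c,x),proj(c,x+[0,0,.04]))
g=c['image'].astype(int); m=((g.min(2)>190)).astype(np.uint8); 
u,v=proj(c,x).round().astype(int); b=m[v-50:v+50,u-50:u+50]
k=max(cv2.findContours(b,0,cv2.CHAIN_APPROX_NONE)[0],key=cv2.contourArea); e,r=cv2.minEnclosingCircle(k); e=(e[0]+u-50,e[1]+v-50); X=ray(c,e,.012); print('disc',e,r,X)
go([X[0],X[1],.0225])
im=c['image'][90:330,170:490,::-1]; cv2.imwrite('pics/w10c.png',cv2.resize(im,None,fx=2,fy=2))
```

```text
[320.92070185 201.1842626 ] [320.65740214 216.16350176]
disc (np.float64(319.5), np.float64(202.0)) 20.304039001464844 [0.44002104 0.21451913 0.012     ]
t 21.1 tcp [0.4422 0.2126 0.1163] gap 0.0297 tool cm [-0.15 -0.23  9.38] q [-0.     0.993  0.114 -0.001]
```

View pics/w10c.png

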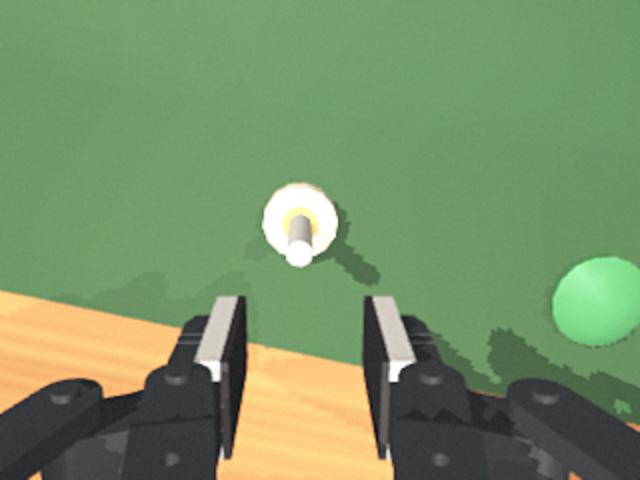

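The wheel_32 disc is centred at (320,200) with its tip at (320,216). I'll descend.

>>> {"fn": "drive_tool", "kwargs": {
  "increments": [
    [[0, -0.15, 3, 0, -0.3], [0, 0, 3, 0, -0.3], [0, 0, 2.6, 0, -0.3], [0, 0, 0.7, 0, -0.3], [0, 0, 0, 0, -0.3], [0, 0, 0, 0, -0.3]]
  ]
}}

```text
t: 21.85
eef_pos: [0.4416, 0.2152, 0.0242]
orientation: [-0.001, 0.993, 0.115, -0.001]
ft_force: [0.4, -0.4, -0.0]
finger_gap: 0.0301
grasp_force: 0.0
```

Run:
```python
from h import *
go([.4419,.2139,.0225])
```

```text
t 21.9 tcp [0.4416 0.2152 0.0242] gap 0.0301 tool cm [-0.    0.13  0.17] q [-0.001  0.993  0.115 -0.001]
```

>>> {"fn": "drive_tool", "kwargs": {
  "increments": [
    [[0, 0.1, 0.15, 0, -0.3], [0, 0, 0, 0, -0.3], [0, 0, 0, 0, -1], [0, 0, 0, 0, -1], [0, 0, 0, 0, -1], [0, 0, 0, 0, -1]]
  ]
}}

```text
t: 22.6
eef_pos: [0.4413, 0.2141, 0.022]
orientation: [-0.001, 0.993, 0.115, -0.002]
ft_force: [-1.2, -0.3, 5.8]
finger_gap: 0.0086
grasp_force: 39.0
```

Run:
```python
from h import *
go([.6393,.1391,.0355])
```

```text
t 22.6 tcp [0.4413 0.2141 0.022 ] gap 0.0086 tool cm [17.56 11.83 -1.42] q [-0.001  0.993  0.115 -0.002]
```

>>> {"fn": "drive_tool", "kwargs": {
  "increments": [
    [[0, 0, -4, 0, -1], [0, 0, -4, 0, -1], [2.6, 1.8, -2, 0, -1], [3.8, 2.5, 0, 0, -1], [3.8, 2.5, 0, 0, -1], [3.8, 2.5, 0, 0, -1], [3.6, 2.5, 0, 0, -1], [0, 0, 0, 0, -1]]
  ]
}}

```text
t: 23.6
eef_pos: [0.643, 0.1358, 0.1205]
orientation: [0.001, 0.994, 0.113, -0.0]
ft_force: [-0.6, 0.1, -0.0]
finger_gap: 0.0086
grasp_force: 39.0
```

>>> {"fn": "drive_tool", "kwargs": {
  "increments": [
    [[0, 0, 0, 0, -1], [0, 0, 0, 0, -1], [0, 0, 0, 0, -1]]
  ]
}}

```text
t: 23.98
eef_pos: [0.639, 0.1402, 0.1211]
orientation: [-0.001, 0.993, 0.116, -0.002]
ft_force: [-1.0, -0.7, -0.0]
finger_gap: 0.0088
grasp_force: 39.0
```

Run:
```python
from h import *
go([.6396,.1391,.035])
```

```text
t 24.0 tcp [0.639  0.1402 0.1211] gap 0.0088 tool cm [0.06 0.13 8.61] q [-0.001  0.993  0.116 -0.002]
```

>>> {"fn": "drive_tool", "kwargs": {
  "increments": [
    [[0, 0.1, 3, 0, -1], [0, 0, 3, 0, -1], [0, 0, 1.5, 0, -1], [0, 0, 0.4, 0, -1], [0, 0, 0, 0, -1], [0, 0, 0, 0, -1], [0, 0, 0, 0, -1]]
  ]
}}

```text
t: 24.85
eef_pos: [0.6404, 0.1386, 0.0429]
orientation: [-0.001, 0.993, 0.115, -0.001]
ft_force: [0.3, 0.6, -0.4]
finger_gap: 0.0088
grasp_force: 39.0
```

Run:
```python
from h import *
go([.6396,.1391,.035])
```

```text
t 24.9 tcp [0.6404 0.1386 0.0429] gap 0.0088 tool cm [-0.06 -0.07  0.79] q [-0.001  0.993  0.115 -0.001]
```

>>> {"fn": "drive_tool", "kwargs": {
  "increments": [
    [[0, -0.05, 0.4, 0, -1], [0, 0, 0.2, 0, -1], [0, 0, 0.15, 0, -1], [0, 0, 0, 0, -1], [0, 0, 0, 0, -1], [0, 0, 0, 0, -1]]
  ]
}}

```text
t: 25.6
eef_pos: [0.6395, 0.1389, 0.0351]
orientation: [-0.0, 0.993, 0.115, -0.002]
ft_force: [-1.6, 0.6, 4.7]
finger_gap: 0.0085
grasp_force: 39.6
```

Run:
```python
from h import *
go([.6396,.1391,.035])
```

```text
t 25.6 tcp [0.6395 0.1389 0.0351] gap 0.0085 tool cm [ 0.01 -0.02  0.01] q [-0.     0.993  0.115 -0.002]
```

>>> {"fn": "drive_tool", "kwargs": {
  "increments": [
    [[0, 0, 0, 0, -0.3], [0, 0, 0, 0, -0.3], [0, 0, 0, 0, -0.3], [0, 0, -4, 0, -0.3], [0, 0, -5, 0, -0.3], [0, 0, -4, 0, -0.3], [-4, 2, 0, 0, -0.3], [0, 0, 0, 0, -0.3]]
  ]
}}

```text
t: 26.6
eef_pos: [0.6027, 0.1065, 0.1648]
orientation: [0.001, 0.994, 0.114, -0.004]
ft_force: [0.6, 1.1, 0.1]
finger_gap: 0.03
grasp_force: 0.0
```

>>> {"fn": "drive_tool", "kwargs": {
  "increments": [
    [[0, 0, 0, 0, -0.3], [0, 0, 0, 0, -0.3], [0, 0, 0, 0, -0.3]]
  ]
}}

```text
t: 26.98
eef_pos: [0.6062, 0.1109, 0.1644]
orientation: [-0.001, 0.993, 0.115, -0.002]
ft_force: [0.9, -0.4, 0.2]
finger_gap: 0.0297
grasp_force: 0.0
```

Run:
```python
from h import *
c=snap('wrist','w11.png')
for p in ([.6393,.1389],[.6234,.0576],[.6108,-.0159],[.5924,-.0955]): print(proj(c,p+[.025]),proj(c,p+[.065]))
```

```text
[301.5709766  149.82978701] [298.19956505 155.17192389]
[380.88212449 185.63021467] [389.84470489 196.28999982]
[449.00916062 214.44335473] [467.87572889 229.08516038]
[517.00057094 248.19241496] [544.97238639 267.16321505]
```

View pics/w11.png

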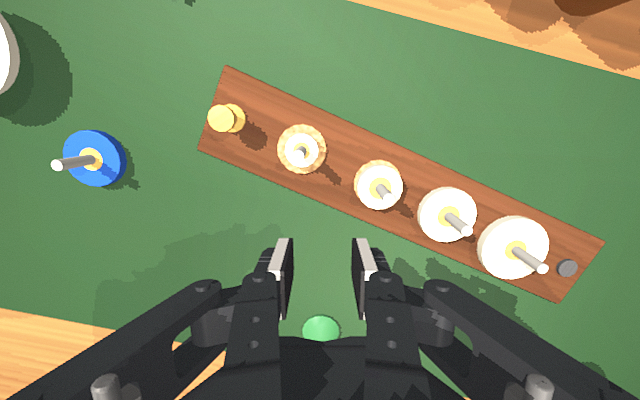

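All four wheels lie flat with shanks up, in order from the post: 32 at (301,150), 44 at (379.5,186.5), 56 at (447,214.5), 68 at (513.5,247). Each is within a few mm of its pad centre, and the gripper is clear.

```bash
python3 -c "
from bench import env; print(env.hand_in())"
```

```text
the job is handed in; nothing more can be done
None
```

I handed the job in at about 27 s: the 32, 44, 56 and 68 mm wheels lie flat, shanks up, on the four pads in order from the brass post, each within about 1–3 mm of its pad centre in the last wrist picture; the judge returned no verdict.

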